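# Load the carabiner wash spindle

### The arm

A 6-joint arm with a two-finger parallel gripper is mounted at the origin on the work surface. World frame = base frame: x ahead of the robot, y to its left, z up, the work surface at z = 0. Lengths are in mm, angles in rad, forces in N, time in s.
With the tool pointing down it reaches from about 300 to 775 mm from the base axis. Payload 14.6 kg.
Tool frame: the origin (TCP) lies midway between the tips of the shut fingers; the grasp point (between the pads) lies 19 mm behind it (manip.grasp_offset is the distance from the TCP to the grasp point, in mm); z points along the fingers, y is the line along which they close (so a half turn about z gives the same grasp; the last joint's range is limited). The gripper opens to 94 mm and grips with 3 to 60 N. Pads are 16 mm wide; open, the fingers measure 119 mm over their backs; the gripper's body (75 mm by 177 mm) begins 78 mm behind the grasp point.
Start: joints at [-1.352, 0.3, 1.521, -0, 1.321, -0.067], TCP at [155.052, -527.682, 205.446] pointing down, gripper open.
Joint ranges: [-3.03, 3.03], [-0.79, 2.21], [0.23, 2.52], [-1.04, 4.18], [0, 3.07], [-2.55, 2.55]. Speed limits (rad/s): [2.22, 2.22, 2.57, 3.14, 3.14, 3.14].

### API

Orientations are given as [roll, pitch, yaw] about the fixed x, y, z axes, in that order (R = Rz(yaw) Ry(pitch) Rx(roll)).
In Python, from cell import manip, viewer gives the robot as it stands. The module is installed in compiled form; this text tells all that it offers.
- The arm moves only by the tool move_arm, never from a script. Its argument "moves" is a list of rows, each a list of 4 numbers: the shift along the tool's x, y, z in m, then the turn about the tool's z in rad. A call has 1 to 12 rows; each row is the pose to reach, as a shift and turn from the pose commanded when the call began, along the tool's axes at that moment; what a row does not reach only later rows make up. A row lasts 1/10 s, in which the tool goes at most 50 mm and 8.59 degrees, less where a joint would pass 70% of its speed; a pose out of reach is approached as far as the arm can. A call with a gripper value outside its range is refused whole. "jaw" is the finger opening in m, from 0 to 0.094, set as the call begins (left out, the last holds). The fingers move at their own pace and stop on an object; "squeeze" is the grip in N (left out, the last holds). Time passes only in rows, so rows that repeat a pose let the fingers close. It gives the time, the measured TCP pose, the force, the opening and the grip force at its end, in the units of the state.
- manip.read_state(): the state, without advancing time (a new reading comes with each control period).
- viewer.camera(name): name is "scene" or "side" or "wrist"; returns a dict with "frame" (480x640x3 uint8, blue, green, red), "z_map" (480x640 float32, mm along the optical axis (not along the pixel's ray), 0 where there is no reading), "fx", "fy", "cx", "cy" (pixels), "D" ([k1, k2, p1, p2, k3] as OpenCV has them; the pictures are not rectified), "origin" and "orientation" of the camera in the world. Camera axes: x right, y down, z forward; pixel columns grow to the right and rows downward; lengths in mm; the calibration is good to about 2 mm. A picture is of the moment at which its call begins.
- manip.sign_off(): hands the job in; it is judged then, once.
The state is a dict: "clock": time; "joints": joint angles; "qd": joint speeds; "effort": joint torques, N m; "eef_pos": TCP position; "eef_rot": TCP orientation; "wrist_force": force on the tool from outside, world axes, zero at the start; "moment": the same for the moment, N m; "finger_gap": finger opening in mm; "finger_force": force on a finger pad.
Only numpy, scipy, OpenCV 4.12 (cv2) and the standard library are available. Lean on these libraries where they do the work, as an engineer would, in place of code of your own. Each camera call takes 0.05 s, during which the arm holds its last target. There are 200 camera calls.

### The job

Get the rental carabiners ready for washing: throw the toggle clamp over onto the spindle's plate to hold it in its nest, thread every carabiner on the bench over the post, then push the turquoise cap onto the post and give it a quarter turn so that it locks under the yellow crossbar. After that throw the clamp fully back, lift the loaded spindle out and stand it flat in the white rinse tray, and leave the other gear on the bench where it is.

Things in the scene. Friction and masses are not known exactly. Their poses are not given: they have to be found in the camera images.
- nest: Fixed grey base plate, 140 x 200 mm, 6 mm thick; the spindle stands on it between low steel rails (top 14 mm above the bench, 3 mm play a side). The toggle clamp is bolted to its +y end. Origin: centre, on the bench; x across, y along towards the clamp, z up. Yaw within 0.2 rad of the world's.
- clamp (a joint): Toggle clamp, hinge along the nest's x. 0 (+-0.05) = arm level, its rubber foot pressed on the top of the spindle's plate, 78 mm from the nest's centre towards +y; grows as the arm swings up and away; about 1.95 = thrown fully back (the start). Heavy steel: it balances at about 0.95, and past that centre its weight carries it to that end and holds it there (up to 0.17 Nm, 2 N at the handle).
- clamp_grip (a point): Point to grip on the clamp's red round handle bar, 14 mm thick, lying along the nest's x, free for 24 mm either side. Pinch it from above, fingers closing along the nest's y, or push it; it turns in the fingers as the clamp swings. It circles clamp_hinge at 90 mm in the nest's y-z plane.
- clamp_hinge (a point): Point on the clamp's hinge axis, 45 mm above the bench, in the swing plane of clamp_grip. Seen from it, at joint 0 clamp_grip lies 58 mm towards the nest's -y and 69 mm up (50 degrees above level); at joint q it has turned q further, up and over towards +y.
- spindle: Loose wash spindle, 0.4 kg, in the nest: aluminium plate 110 (x) x 170 (y) x 10 mm with an upright steel post in its middle. Origin: centre of the plate's underside, z up. Post 20 mm thick to 60 mm above the origin; round its top a sprung brass collar 28 mm thick, 10 mm high, its top at 72 mm; then a 9 mm neck up to the yellow crossbar.
- crossbar (a point): Centre of the yellow crossbar at the top of the spindle's post, 96.5 mm above the spindle's origin. The bar is 30 mm long (along the spindle's x), 8 mm wide, 7 mm thick: underside at 93 mm, top at 100 mm above the spindle's origin.
- collar (a joint): How far the brass collar is pressed down (m): 0 = up, 0.009 = fully down; spring, 2.5 N at the top, 7 N fully down. About 0.003 under a locked cap. To lock: with the cap over the crossbar and on the collar, press it down 5 to 6 mm, turn it a quarter turn about the post, either way (no stop or detent), and let go.
- cap: Loose turquoise bayonet cap, 72 (x) x 44 (y) x 24 mm, 90 g, slot 36 (along x) x 14 mm right through, white dashes at the slot's ends. Origin at its centre, faces alike; starts flat (dropped on an edge it can be pushed over). Slot along the bar it drops on the collar (centre 84 mm above the spindle's origin); locked it sits crosswise under the bar (81 mm) and carries the spindle.
- tray: Fixed white plastic rinse tray, 200 (x) x 270 (y) mm outside, floor 4 mm above the bench, rim 16 mm high and 4 mm thick. Origin: centre of its underside.
- carabiner_red: Red oval aluminium carabiner, 80 g, 100 (x) x 59 (y) x 10 mm, opening 80 x 39 mm, straight parallel sides 55 mm long. Origin at its centre, x along it, z up or down. Starts flat on the bench, on a thin grey mat (None: not there in this run).
- carabiner_yellow: Yellow oval aluminium carabiner, 80 g, 100 (x) x 59 (y) x 10 mm, opening 80 x 39 mm, straight parallel sides 55 mm long. Origin at its centre, x along it, z up or down. Starts flat on the bench, on a thin grey mat (None: not there in this run).
- carabiner_green: Green oval aluminium carabiner, 80 g, 100 (x) x 59 (y) x 10 mm, opening 80 x 39 mm, straight parallel sides 55 mm long. Origin at its centre, x along it, z up or down. Starts flat on the bench, on a thin grey mat (None: not there in this run).
- carabiner_blue: Blue oval aluminium carabiner, 80 g, 100 (x) x 59 (y) x 10 mm, opening 80 x 39 mm, straight parallel sides 55 mm long. Origin at its centre, x along it, z up or down. Starts flat on the bench, on a thin grey mat (None: not there in this run).
- carabiner_purple: Purple oval aluminium carabiner, 80 g, 100 (x) x 59 (y) x 10 mm, opening 80 x 39 mm, straight parallel sides 55 mm long. Origin at its centre, x along it, z up or down. Starts flat on the bench, on a thin grey mat (None: not there in this run).
- scraper: White plastic ski wax scraper, 80 x 140 x 5 mm, origin centre of underside; a bystander.
- ice_screw: Steel ice screw with hanger, 165 mm long along its x, 28 mm high; origin below its middle; a bystander.
- belay_device: Orange belay device, 66 x 50 x 28 mm, origin centre of underside; a bystander.
- brush: Brush lying on the bench, about 200 mm long along its x; a bystander.
There are look-alikes about, which are no part of the job. Several things have the shape of the carabiner_blue; the one meant has the colours described above.

How it is judged:
By the outcome, as a careful person would: the job done as asked, in the order asked, and still so for the second after the job is handed in, with the robot touching nothing.
Of carabiner_red, carabiner_yellow, carabiner_green, carabiner_blue, carabiner_purple only 2 to 4 are there at a start; the rules pass over those that are not, and their reading is None.
At some moment in a run one of carabiner_red, carabiner_yellow, carabiner_green, carabiner_blue, carabiner_purple may be knocked a few centimetres aside while the robot is not near it.
Once in a run the grip may slacken for a moment while it holds something.
It also fails if it takes over 210 s, if anything falls off the work surface, if the arm or the gripper's body presses on something with over 40 N, if the wrist force passes 120 N, or if a joint passes its speed limit or range.

## Working session

There is one attempt and no reset: what is moved stays moved. The work goes in short steps, Python scripts to look and compute and a tool call to move; the robot and the scene stay as the last step left them, time stands still between calls to the robot, and variables do not carry over. Pictures are saved under pics/ and viewed, at most 17 in all, crops included, and the job is handed in when it is done.

Besides the shell and the picture viewer there is one more tool, called after ">>>" as name(argument=value, ...) on one line, values as JSON. move_arm: Moves the arm, as the interface text tells. Its arguments: {"type":"object","properties":{"moves":{"type":"array"},"jaw":{"type":"number"},"squeeze":{"type":"number"}},"required":["moves"]}

```bash
mkdir -p pics; ls; cat > h.py <<'E'
import numpy as np, cv2, pickle
from scipy.spatial.transform import Rotation as Ro
def cam(n):
    from cell import viewer
    return viewer.camera(n)
def Rm(c):
    o=np.array(c["orientation"],float)
    return o if o.shape==(3,3) else Ro.from_euler('xyz',o).as_matrix()
def K(c): return np.array([[c["fx"],0,c["cx"]],[0,c["fy"],c["cy"]],[0,0,1.]])
def ray(c,px):
    u=cv2.undistortPoints(np.array(px,float).reshape(-1,1,2),K(c),np.array(c["D"],float)).reshape(-1,2)
    d=np.c_[u,np.ones(len(u))]@Rm(c).T
    return np.array(c["origin"],float),d
def onz(c,px,z):
    o,d=ray(c,px); return o+d*((z-o[2])/d[:,2])[:,None]
def cloud(c):
    v,u=np.mgrid[0:480,0:640]; o,d=ray(c,np.c_[u.ravel(),v.ravel()])
    return (o+d*c["z_map"].reshape(-1,1)).reshape(480,640,3)
E
python3 - <<'E'
from h import *
from cell import manip
s=manip.read_state()
print(s)
d={}
for n in("scene","side","wrist"):
    c=cam(n); d[n]=c; print(n,c["fx"],c["cx"],c["origin"],c["orientation"],c["D"]); cv2.imwrite(f"pics/{n}0.png",c["frame"])
pickle.dump(d,open("v0.pkl","wb"))
E
```

```text
pics
{'clock': 0.0, 'joints': array([-1.35160698e+00,  3.00439846e-01,  1.52154932e+00, -1.98632001e-06,
        1.32066037e+00, -6.65952178e-02]), 'qd': array([-2.00801909e-03,  4.40003049e-04,  7.35144191e-04,  7.78842472e-04,
       -1.62022285e-04,  1.71626624e-05]), 'effort': array([-2.75664141e-03, -5.31807876e+01, -3.52732587e+01,  7.06564612e-02,
        2.43387348e-02, -8.21946969e-05]), 'eef_pos': array([ 154.99785658, -527.45920962,  204.91689908]), 'eef_rot': array([-3.14053798e+00, -6.84116396e-05,  2.85785018e-01]), 'wrist_force': array([-0.08511473, -0.74212574,  1.36262294]), 'moment': array([0.0091586 , 0.02005873, 0.00569869]), 'finger_force': 0.0, 'finger_gap': 94.10098747240146}
scene 533.3085670319973 316.8097650887123 [1034.28974262  485.44758792 1130.97628115] [-2.54799558 -0.00778569  2.27331552] [0.05016834 0.         0.         0.         0.        ]
side 601.568928760817 314.64440744724885 [-189.86599759 -995.30208931 1336.32458847] [-2.35506225 -0.00770177 -0.58888796] [-0.08160658  0.          0.          0.          0.        ]
wrist 374.59549114779753 318.20841113817704 [ 227.29237802 -505.28367638  383.19056853] [ 2.87946929e+00  9.17788247e-04 -1.28404703e+00] [-0.05402838  0.          0.          0.          0.        ]
```

View pics/scene0.png

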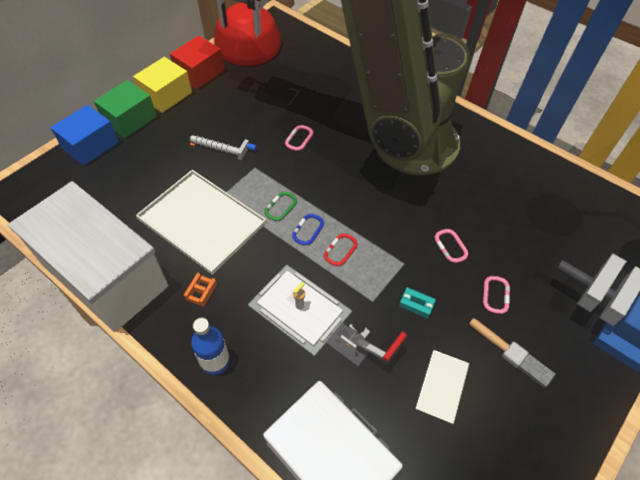

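View pics/side0.png

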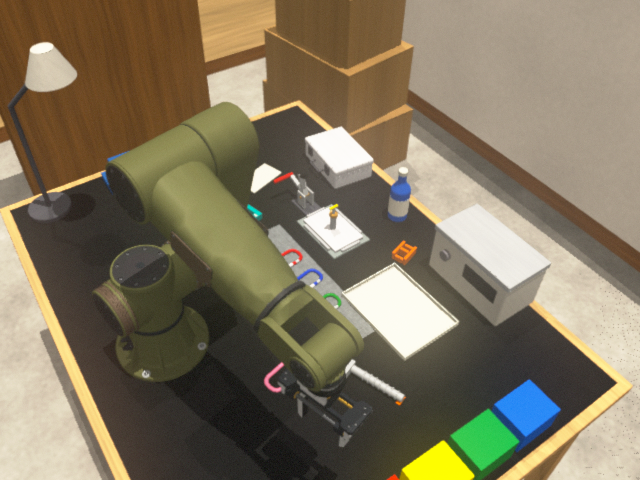

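The scene view shows green (280,206), blue (308,229) and red (340,249) carabiners on the mat. The cap is at (418,302), the crossbar at (299,288), the clamp's red handle at (395,347) and the tray at (200,220). The pink ovals are decoys. The side view shows the same things, with carabiners at (332,300), (310,278) and (291,257).

```bash
cat >> h.py <<'E'
HUE={'red':(172,6,120,80),'green':(50,75,100,50),'blue':(108,128,120,60),'cap':(80,98,90,80),'ybar':(22,34,140,120),'orange':(7,16,150,100)}
def mask(c,col):
    h=cv2.cvtColor(c["frame"],cv2.COLOR_BGR2HSV); a,b,s,v=HUE[col]; H,S,V=cv2.split(h)
    m=((H>=a)&(H<=b)) if a<b else ((H>=a)|(H<=b))
    return (m&(S>=s)&(V>=v)).astype(np.uint8)
def comps(m,amin=20):
    n,l,st,ce=cv2.connectedComponentsWithStats(m,connectivity=8)
    return [(l==i,st[i],ce[i]) for i in range(1,n) if st[i][4]>=amin]
def tri(c1,p1,c2,p2):
    o1,d1=ray(c1,[p1]);o2,d2=ray(c2,[p2]);d1=d1[0];d2=d2[0]
    t=np.linalg.lstsq(np.c_[d1,-d2],o2-o1,rcond=None)[0]
    a=o1+d1*t[0];b=o2+d2*t[1]; return (a+b)/2,np.linalg.norm(a-b)
def rect(P):
    r=cv2.minAreaRect(P[:,:2].astype(np.float32)); (x,y),(w,h),a=r
    if w<h: w,h,a=h,w,a+90
    return np.round([x,y,w,h,((a+90)%180-90)*np.pi/180],3)
E
python3 - <<'E'
from h import *
d=pickle.load(open("v0.pkl","rb"))
for n in("scene","side"):
    c=d[n];cl=cloud(c)
    for k in HUE:
        for m,st,ce in comps(mask(c,k),12):
            P=cl[m];P=P[np.isfinite(P).all(1)]
            P0=np.median(P,0)
            if -50<P0[2]<150 and np.hypot(*P0[:2])<850: print(n,k,st,ce.round(1),P0.round(0),'zpct',np.percentile(P[:,2],[5,95]).round(0),rect(P))
# bright regions
c=d["scene"];cl=cloud(c);h=cv2.cvtColor(c["frame"],cv2.COLOR_BGR2HSV)
m=((h[...,1]<60)&(h[...,2]>150)).astype(np.uint8)
for mm,st,ce in comps(m,150):
    print('white',st,ce.round(0),np.median(cl[mm],0).round(0),rect(onz(c,np.argwhere(mm)[:,::-1],4)))
for mm,st,ce in comps(m,4):
    if 4<=st[4]<60 and 250<ce[0]<370 and 190<ce[1]<290: print(st,ce)
crop=cv2.resize(c["frame"][190:370,250:450],None,fx=4,fy=4,interpolation=cv2.INTER_CUBIC)
crop=crop[:600,:800];cv2.imwrite("pics/crop1.png",crop)
E
```

```text
scene red [ 170    2  111   87 4665] [229.4  44.7] [  85. -651.   79.] zpct [ 15. 129.] [ 2.929520e+02 -3.533860e+02  2.213632e+03  3.740430e+02  9.980000e-01]
scene red [324 234  33  32 253] [342.1 250.7] [438.  80.  11.] zpct [ 6. 16.] [7.25190e+02 2.47618e+02 7.76232e+02 7.67250e+01 5.57000e-01]
scene red [383 331  24  30 252] [394.6 345.5] [583. 331.  80.] zpct [ 2. 84.] [7.76400e+02 3.89806e+02 5.49281e+02 3.01300e+01 3.00000e-01]
scene green [  94   80   63   58 2100] [126.1 107.7] [ 489. -664.   78.] zpct [12. 85.] [ 6.057710e+02 -4.220510e+02  2.006658e+03  1.547440e+02  1.152000e+00]
scene green [265 192  32  28 183] [282.6 206.6] [ 430. -125.   11.] zpct [ 6. 16.] [7.29997e+02 1.42249e+02 9.13627e+02 8.24860e+01 7.55000e-01]
scene blue [622   0  10  10  30] [627.1   4. ] [-810.  219.  126.] zpct [107. 137.] [-8.09568e+02  2.14851e+02  1.83530e+01  1.80990e+01  1.65000e-01]
scene blue [247 143  10   8  56] [251.3 146.3] [ 335. -338.   21.] zpct [ 4. 25.] [ 327.424 -343.841   38.106   23.895    0.529]
scene blue [293 214  31  31 220] [310.  230.1] [438. -22.  11.] zpct [ 5. 1
[... 4668 characters left out ...]
.49806e+02 1.40978e+02 8.06180e+01 3.09000e-01]
white [ 263  381  139   99 8066] [329. 441.] [820. 343.  79.] [817.049 350.56  237.98  164.305   1.466]
white [616 432  24  48 620] [631. 463.] [  68. 1024. -750.] [ 4.41705e+02  8.14997e+02  1.15137e+02  3.37630e+01 -4.00000e-03]
[272 195   7   8  32] [275.15625 198.3125 ]
[252 202   3   6  11] [252.90909091 204.27272727]
[266 204   5   4  14] [268.42857143 205.42857143]
[298 218   7   8  34] [301.29411765 221.61764706]
[294 228   5   4  14] [295.78571429 229.35714286]
[297 234   2   3   4] [297.75 235.  ]
[331 235   7  11  35] [334.42857143 240.85714286]
[325 246   6   6  15] [327.8        248.86666667]
[345 265   3   5   8] [345.75  266.875]
```

View pics/crop1.png

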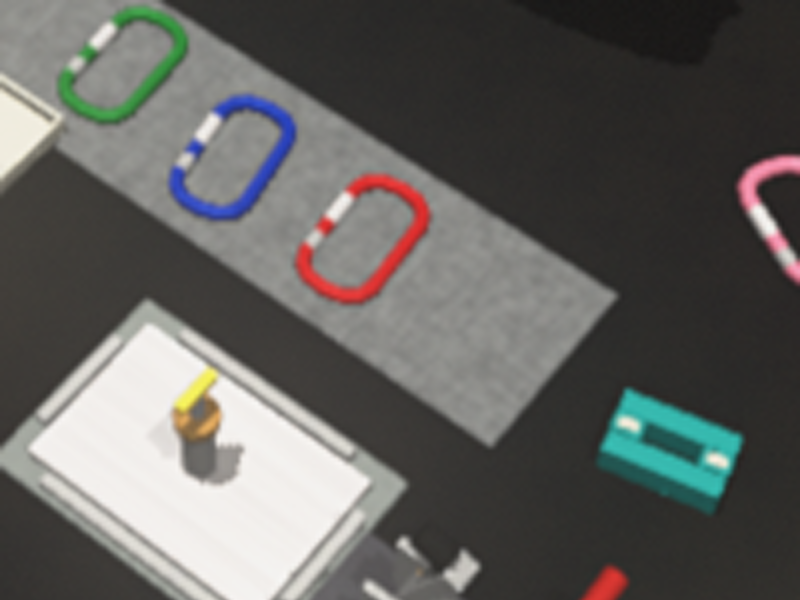

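The crop confirms three ovals, with long axes roughly along world x and gates on one side. The cap's slot (680,443 in the crop) lies along its length, and the crossbar is at about (196,390). I'll move the wrist camera over the work.

>>> move_arm(moves=[[0.034,-0.036,-0.02,0.03],[0.068,-0.071,-0.04,0.06],[0.103,-0.107,-0.06,0.1],[0.137,-0.143,-0.08,0.13],[0.171,-0.178,-0.095,0.16],[0.206,-0.214,-0.095,0.19],[0.24,-0.25,-0.095,0.22],[0.274,-0.285,-0.095,0.25],[0.309,-0.321,-0.095,0.286],[0.343,-0.357,-0.095,0.286],[0.378,-0.392,-0.095,0.286],[0.412,-0.428,-0.095,0.286]])

```text
clock: 1.35
eef_pos: [425.0, -8.7, 300.5]
eef_rot: [3.142, -0.0, -0.0]
wrist_force: [1.2, -0.4, 0.2]
finger_gap: 94.0
finger_force: 0.0
```

```bash
cat > look.py <<'E'
from h import *
import sys
from cell import manip
from cell import viewer
s=manip.read_state(); print(round(s["clock"],2),s["eef_pos"].round(1),s["eef_rot"].round(3),s["wrist_force"].round(1),s["finger_gap"])
for n in sys.argv[2:]:
    c=cam(n); pickle.dump(c,open(f"{sys.argv[1]}_{n}.pkl","wb")); cv2.imwrite(f"pics/{sys.argv[1]}_{n}.png",c["frame"])
    print(n,np.round(c["origin"],1),np.round(c["orientation"],3))
E
python3 look.py a wrist scene side
```

```text
1.35 [425.   -8.7 300.5] [ 3.142 -0.    -0.   ] [ 1.2 -0.4  0.2] 94.02225832689683
wrist [500.2  -7.6 478.8] [ 2.88 -0.   -1.57]
scene [1034.3  485.4 1131. ] [-2.548 -0.008  2.273]
side [-189.9 -995.3 1336.3] [-2.355 -0.008 -0.589]
```

View pics/a_wrist.png

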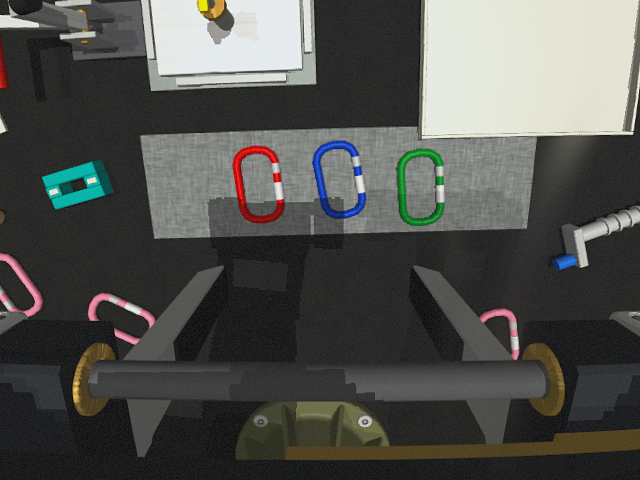

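The wrist view shows red (258,184), blue (339,180) and green (420,187) on the mat, the cap at (78,185), the tray top right, and the nest and bar at (205,5). I'll move for a second view that takes in the nest and clamp.

>>> move_arm(moves=[[0.023,-0.026,0,0],[0.046,-0.052,0,0],[0.069,-0.078,0,0],[0.092,-0.104,0,0],[0.115,-0.13,0,0],[0.115,-0.13,0,0],[0.115,-0.13,0,0]])

```text
clock: 2.2
eef_pos: [539.5, 117.9, 300.0]
eef_rot: [3.141, 0.001, -0.001]
wrist_force: [-0.4, -0.0, 0.6]
finger_gap: 94.3
finger_force: 0.0
```

```bash
python3 look.py b wrist
```

```text
2.2 [539.5 117.9 300. ] [ 3.141e+00  1.000e-03 -1.000e-03] [-0.4 -0.   0.6] 94.25038753292698
wrist [615.  119.1 478.1] [ 2.878 -0.    -1.571]
```

View pics/b_wrist.png

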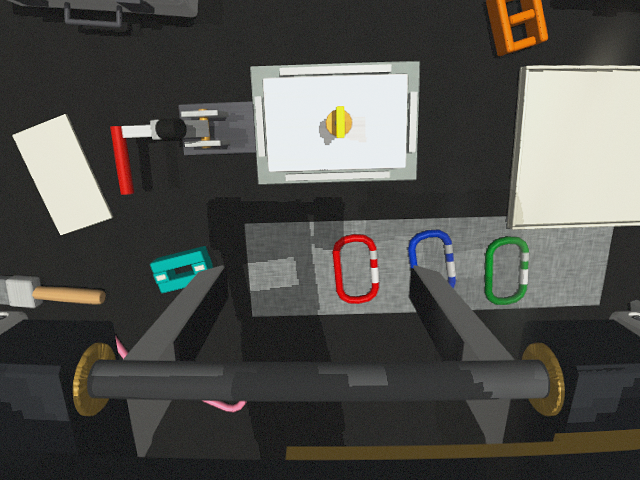

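The second view shows the bar at (340,122), the plate (265-408, 75-170), the red handle running (117,128)-(126,192), the cap at (182,270), and the tray's left edge at x≈518.

```bash
cat > meas.py <<'E'
from h import *
L=lambda n:pickle.load(open(n,"rb"))
a,b,sc,sd=L("a_wrist.pkl"),L("b_wrist.pkl"),L("a_scene.pkl"),L("a_side.pkl")
def big(c,k,win,z):
    x0,y0,x1,y1=win; m=mask(c,k); w=np.zeros_like(m); w[y0:y1,x0:x1]=m[y0:y1,x0:x1]
    px=np.argwhere(w)[:,::-1]
    h=cv2.convexHull(px.astype(np.float32)).reshape(-1,2)
    M=cv2.moments(h); return (M['m10']/M['m00'],M['m01']/M['m00']),rect(onz(c,h,z)),len(px)
W={'red':[(a,(220,135,300,235)),(b,(320,225,390,310)),(sc,(320,230,360,270)),(sd,(275,240,305,270))],
'blue':[(a,(300,130,375,225)),(sc,(290,210,327,248)),(sd,(292,263,325,290))],
'green':[(a,(385,140,455,235)),(b,(475,230,540,310)),(sc,(262,190,300,223)),(sd,(318,288,345,312))]}
for k,v in W.items():
    r=[big(c,k,w,6) for c,w in v]
    for x in r: print(k,x[1],x[2])
    print('  tri',*tri(v[0][0],r[0][0],v[-2][0],r[-2][0]))
for k,v in {'cap':[(a,(30,140,125,220)),(b,(140,240,218,300))],'ybar':[(b,(320,100,360,145)),(sc,(290,280,310,300)),(sd,(325,200,345,213))],'red':[(b,(100,115,140,200)),(sc,(380,328,410,365)),(sd,(270,170,296,186))]}.items():
    r=[big(c,k,w,{'cap':24,'ybar':106,'red':80}[k]) for c,w in v]
    for x in r: print(k,np.round(x[0],1),x[1],x[2])
    print('  tri',*tri(v[0][0],r[0][0],v[1][0],r[1][0]))
    if len(v)>2: print('  tri',*tri(v[0][0],r[0][0],v[2][0],r[2][0]))
# white patches in b and a: plate, tray, dashes
for n,c in(('a',a),('b',b)):
    h=cv2.cvtColor(c["frame"],cv2.COLOR_BGR2HSV);cl=cloud(c)
    m=((h[...,1]<50)&(h[...,2]>165)).astype(np.uint8)
    for mm,st,ce in comps(m,12):
        if st[4]>3000 or (st[4]<150 and ((n=='a' and ce[0]<110 and ce[1]>140 and ce[1]<210) or (n=='b' and 140<ce[0]<215 and 240<ce[1]<300))):
            px=np.argwhere(cv2.morphologyEx(mm.astype(np.uint8),cv2.MORPH_OPEN,np.ones((5,5))) if st[4]>3000 else mm)[:,::-1]
            print(n,st,ce.round(1),np.median(cl[mm],0).round(1),'z16',rect(onz(c,px,16)),'z4',rect(onz(c,px,4)))
E
python3 meas.py
```

```text
red [4.34611e+02 6.83660e+01 9.79600e+01 5.84610e+01 9.80000e-02] 1249
red [4.34959e+02 6.86060e+01 9.93770e+01 5.84730e+01 1.10000e-01] 1080
red [4.34018e+02 6.66250e+01 9.81030e+01 5.77520e+01 1.06000e-01] 264
red [4.3280e+02 7.0959e+01 9.7150e+01 5.9455e+01 1.2200e-01] 148
  tri [436.40191974  67.79666948   8.6650506 ] 0.3085529357444356
blue [ 4.4075e+02 -3.4120e+01  9.8271e+01  5.8208e+01  1.9800e-01] 1225
blue [ 4.40261e+02 -3.65450e+01  9.81760e+01  5.72920e+01  2.01000e-01] 228
blue [ 4.38578e+02 -3.11830e+01  9.63330e+01  5.62570e+01  2.07000e-01] 140
  tri [442.73690781 -34.06679256  10.11150393] 0.7686003558332808
green [ 4.31103e+02 -1.37601e+02  9.81870e+01  5.84340e+01  8.40000e-02] 1203
green [ 4.31486e+02 -1.37335e+02  9.89480e+01  5.89830e+01  1.03000e-01] 1009
green [ 4.29891e+02 -1.40604e+02  9.76730e+01  5.65030e+01  1.07000e-01] 189
green [ 453.29  -130.962   59.92    48.358   -1.241] 96
  tri [ 433.75428833 -136.40918014   12.20897025] 1.0936861393634143
cap [ 76.8 184.2] [438.757 293.692  84.153  43.983  -1.312] 1615
cap [180.  268.6] [440.955 296.215  80.802  
[... 1651 characters left out ...]
  513    65   127   161 18588] [579.1 146.4] [ 599.1 -213.3    3. ] z16 [ 5.96354e+02 -2.15319e+02  1.87199e+02  1.74817e+02  3.50000e-02] z4 [ 5.95871e+02 -2.24002e+02  1.92060e+02  1.79357e+02  3.50000e-02]
b [  13  114   99  121 6262] [ 61.7 174.6] [564.  450.6   4. ] z16 [5.62444e+02 4.42477e+02 1.35770e+02 7.79670e+01 3.10000e-01] z4 [5.61080e+02 4.50876e+02 1.39296e+02 7.99920e+01 3.10000e-01]
b [194 265  10   6  39] [198.9 267.7] [444.  273.4  23.5] z16 [440.956 276.119  12.7     5.319  -1.316] z4 [436.437 280.198  13.029   5.457  -1.316]
b [156 275  10   6  39] [160.6 277.2] [430.3 325.9  23.5] z16 [427.35  329.395  11.632   6.073  -1.241] z4 [422.478 334.857  11.934   6.231  -1.241]
```

>>> move_arm(moves=[[0.01,-0.045,0,0],[0.02,-0.09,0.02,-0.032],[0.03,-0.135,0.06,-0.032],[0.04,-0.175,0.1,-0.032],[0.0415,-0.2116,0.13,-0.032],[0.0415,-0.2116,0.17,-0.032],[0.0415,-0.2116,0.17,-0.032],[0.0415,-0.2116,0.17,-0.032]], jaw=0.06, squeeze=20)

```text
clock: 3.05
eef_pos: [581.4, 329.2, 131.6]
eef_rot: [3.141, 0.0, 0.031]
wrist_force: [-0.1, 0.1, 0.8]
finger_gap: 59.8
finger_force: 0.0
```

```bash
python3 look.py c wrist; python3 - <<'E'
from h import *
b=pickle.load(open("b_wrist.pkl","rb"));h=cv2.cvtColor(b["frame"],cv2.COLOR_BGR2HSV)
print(h[108:138:3,340],h[122,326:356:3])
c=pickle.load(open("c_wrist.pkl","rb"));m=mask(c,'red');cl=cloud(c)
for mm,st,ce in comps(m,150): print(st,ce,rect(onz(c,np.argwhere(mm)[:,::-1],78)),np.median(cl[mm],0))
E
```

```text
3.05 [581.4 329.2 131.6] [3.141 0.    0.031] [-0.1  0.1  0.8] 59.83866719769531
wrist [656.7 332.6 309.8] [ 2.879 -0.    -1.539]
[[ 31 196 238]
 [ 31 206 237]
 [ 31 200 237]
 [ 31 203 237]
 [ 31 201 238]
 [ 31 201 237]
 [ 31 200 238]
 [ 31 205 236]
 [ 31 193 239]
 [ 31 211 238]] [[ 19 179 219]
 [ 23 162 234]
 [ 18 162 135]
 [ 20  18  87]
 [ 31 205 239]
 [ 31 201 237]
 [ 29 203 222]
 [ 20 174 227]
 [ 21 173 230]
 [ 60   1 233]]
[ 305  186   22  111 2209] [315.98913536 240.21321865] [5.86594e+02 3.31844e+02 7.42160e+01 1.31560e+01 3.90000e-02] [588.99387866 331.86737956  78.08661538]
[567 332  38  17 382] [586.54973822 338.2382199 ] [520.396 134.874  30.222  11.775   1.458] [479.89655374  74.97881777   7.71357706]
```

View pics/c_wrist.png

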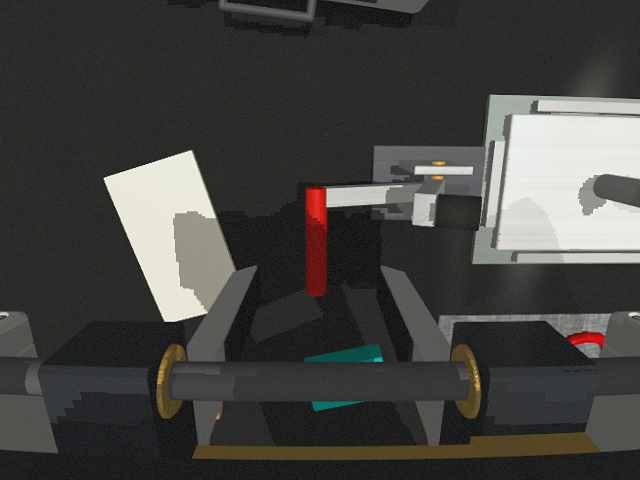

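The handle is between the fingers, with the bar at (316, 187-297) at x≈549-624, y≈332 and z≈73. I'll descend and pinch it.

>>> move_arm(moves=[[0,-0.002,0.035,0],[0,-0.0025,0.0716,0],[0,-0.0025,0.0716,0]])

```text
clock: 3.4
eef_pos: [580.4, 331.3, 57.5]
eef_rot: [3.14, 0.003, 0.03]
wrist_force: [0.1, 0.0, -0.4]
finger_gap: 60.0
finger_force: 0.0
```

>>> move_arm(moves=[[0,0,0,0],[0,0,0,0],[0,0,0,0],[0,0,0,0],[0,0,0,0]], jaw=0.004, squeeze=15)

```text
clock: 3.9
eef_pos: [581.2, 333.3, 59.6]
eef_rot: [-3.141, -0.001, 0.032]
wrist_force: [0.1, 0.7, -0.1]
finger_gap: 23.9
finger_force: 0.0
```

>>> move_arm(moves=[[0,0,0,0],[0,0,0,0],[0,0,0,0]])

```text
clock: 4.2
eef_pos: [581.2, 330.8, 59.1]
eef_rot: [3.138, 0.001, 0.031]
wrist_force: [-3.2, -15.8, 7.1]
finger_gap: 13.4
finger_force: 15.0
```

>>> move_arm(moves=[[0,0.003,-0.0085,0],[0,0.0075,-0.0167,0],[0,0.0218,-0.0353,0],[0,0.0404,-0.0496,0],[0,0.0621,-0.0586,0],[0,0.0854,-0.0617,0],[0,0.1087,-0.0586,0],[0,0.1304,-0.0496,0],[0,0.1408,-0.0426,0],[0,0.1432,-0.0407,0],[0,0.1432,-0.0407,0]])

```text
clock: 5.3
eef_pos: [585.7, 188.6, 99.8]
eef_rot: [3.14, 0.0, 0.031]
wrist_force: [-3.0, -7.6, 7.0]
finger_gap: 13.4
finger_force: 15.0
```

>>> move_arm(moves=[[0,0,0,0],[0,0,0,0],[0,0,0,0],[0,0,-0.03,0],[0,0,-0.07,0],[0,0,-0.1,0],[0,0,-0.1,0]], jaw=0.05)

```text
clock: 6.0
eef_pos: [587.0, 190.7, 204.2]
eef_rot: [-3.14, -0.007, 0.032]
wrist_force: [0.3, -0.4, 0.7]
finger_gap: 50.2
finger_force: 0.0
```

```bash
python3 look.py d wrist; python3 - <<'E'
from h import *
c=pickle.load(open("d_wrist.pkl","rb"));m=mask(c,'red');cl=cloud(c)
for mm,st,ce in comps(m,150): print(st,ce,rect(onz(c,np.argwhere(mm)[:,::-1],119)),np.median(cl[mm],0))
HUE['ybar']=(28,34,140,120)
for mm,st,ce in comps(mask(c,'ybar'),50): print('bar',st,ce,rect(onz(c,np.argwhere(mm)[:,::-1],106)),np.median(cl[mm],0))
E
```

```text
6.0 [587.  190.7 204.2] [-3.14  -0.007  0.032] [ 0.3 -0.4  0.7] 50.15781437744803
wrist [661.  193.9 383. ] [ 2.886e+00  2.000e-03 -1.538e+00]
[ 314  184   19   97 1731] [323.47775852 231.57654535] [5.90755e+02 1.88478e+02 7.25150e+01 1.29760e+01 4.20000e-02] [592.24911026 188.28928211 118.47035854]
[413 303  36  19 326] [431.80981595 310.51533742] [531.633 101.833  31.702  11.552   1.244] [478.54618743  61.80767953   7.70829655]
bar [440 171  12  39 351] [445.02849003 189.96581197] [6.2387e+02 9.8369e+01 2.8579e+01 6.8710e+00 3.7000e-02] [623.90244755  97.99543453 104.93445233]
```

View pics/d_wrist.png

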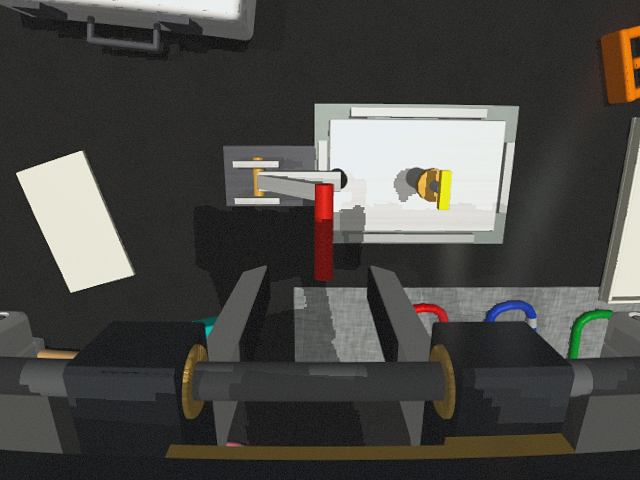

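The clamp is down, with its foot at (341,178) on the plate. The bar centre is (623.9,98.4), yaw≈0.035. Next I go above the red carabiner.

>>> move_arm(moves=[[-0.035,0.026,-0.046,-0.02],[-0.07,0.052,-0.046,-0.04],[-0.105,0.079,-0.046,-0.06],[-0.14,0.105,-0.046,-0.073],[-0.156,0.1173,-0.046,-0.073],[-0.156,0.1173,-0.046,-0.073],[-0.156,0.1173,-0.046,-0.073]], jaw=0.085)

```text
clock: 6.75
eef_pos: [433.4, 67.9, 245.0]
eef_rot: [-3.141, 0.001, 0.104]
wrist_force: [0.5, 0.5, 0.3]
finger_gap: 84.7
finger_force: 0.0
```

```bash
cat > car.py <<'E'
# carabiner poses from a wrist view: python3 car.py tag colours...
import sys,subprocess
from h import *
from cell import manip
tag=sys.argv[1]; s=manip.read_state(); c=cam('wrist'); pickle.dump(c,open(tag+"_wrist.pkl","wb")); cv2.imwrite(f"pics/{tag}_wrist.png",c["frame"])
p=s["eef_pos"]; yaw=s["eef_rot"][2]; print(round(s["clock"],2),p.round(1),yaw.round(3),round(s["finger_gap"],1),s["wrist_force"].round(1))
cl=cloud(c)
for k in sys.argv[2:]:
    m=mask(c,k); m[320:]=0
    px=np.argwhere(m)[:,::-1]
    P=onz(c,px,6); ok=(np.abs(cl[m>0][:,2]-8)<14)
    m2=np.zeros_like(m); m2[px[ok][:,1],px[ok][:,0]]=1
    q=cv2.dilate(m2,np.ones((15,15)))
    g=max(comps(q,30),key=lambda t:t[1][4])[0]&(m2>0); px=np.argwhere(g)[:,::-1]
    r=rect(onz(c,px,6)); d=r[:2]-p[:2]; x=np.array([np.cos(yaw),np.sin(yaw)]); y=np.array([np.sin(yaw),-np.cos(yaw)])
    print(k,r,'n',len(px),'cloudz',np.median(cl[g][:,2]).round(1),'px',px.mean(0).round(0),'| tool shift',(d@x).round(1),(d@y).round(1),'tz',round(p[2],1),'turn',round(yaw-r[4],3))
E
python3 car.py e red blue green
```

```text
6.75 [433.4  67.9 245. ] 0.104 84.7 [0.5 0.5 0.3]
red [4.34437e+02 6.85590e+01 9.82180e+01 5.81880e+01 1.03000e-01] n 1564 cloudz 8.1 px [315. 197.] | tool shift 1.1 -0.5 tz 245.0 turn 0.001
blue [ 4.40719e+02 -3.38140e+01  9.80610e+01  5.82980e+01  2.05000e-01] n 1504 cloudz 8.1 px [406. 202.] | tool shift -3.3 102.0 tz 245.0 turn -0.101
green [ 4.31394e+02 -1.37536e+02  9.88130e+01  5.90480e+01  1.03000e-01] n 1475 cloudz 8.0 px [492. 219.] | tool shift -23.4 204.1 tz 245.0 turn 0.001
```

>>> move_arm(moves=[[0.001,0,0.05,0],[0.001,0,0.1,0],[0.001,0,0.15,0],[0.001,0,0.2,0],[0.001,0,0.23,0],[0.001,0,0.23,0],[0.001,0,0.23,0]])

```text
clock: 7.5
eef_pos: [434.8, 68.3, 15.8]
eef_rot: [-3.142, 0.001, 0.105]
wrist_force: [0.6, 0.1, 0.8]
finger_gap: 84.7
finger_force: 0.0
```

>>> move_arm(moves=[[0,0,0.0128,0],[0,0,0.0128,0]])

```text
clock: 7.7
eef_pos: [435.0, 68.2, 3.6]
eef_rot: [3.142, -0.001, 0.105]
wrist_force: [-0.0, 0.2, 0.0]
finger_gap: 85.2
finger_force: 0.0
```

>>> move_arm(moves=[[0,0,0,0],[0,0,0,0],[0,0,0,0],[0,0,0,0],[0,0,0,0],[0,0,0,0]], jaw=0.04, squeeze=30)

```text
clock: 8.3
eef_pos: [434.7, 67.9, 3.3]
eef_rot: [3.142, -0.001, 0.105]
wrist_force: [-1.9, -0.8, 7.6]
finger_gap: 58.1
finger_force: 30.0
```

>>> move_arm(moves=[[0,0,-0.04,0],[0,0,-0.09,0],[0.02,0,-0.14,0],[0.06,-0.002,-0.14,0.02],[0.1,-0.005,-0.14,0.04],[0.14,-0.008,-0.14,0.07],[0.18,-0.0104,-0.14,0.07],[0.1914,-0.0104,-0.14,0.07],[0.1914,-0.0104,-0.14,0.07],[0.1914,-0.0104,-0.14,0.07]])

```text
clock: 9.3
eef_pos: [622.9, 98.2, 142.3]
eef_rot: [3.142, 0.001, 0.035]
wrist_force: [-0.2, 0.6, -0.4]
finger_gap: 58.2
finger_force: 30.0
```

```bash
python3 car.py f blue green; python3 - <<'E'
from h import *
HUE['ybar']=(28,34,140,120)
c=pickle.load(open("f_wrist.pkl","rb"));cl=cloud(c)
for k,z in(('ybar',106),('red',143)):
  m=mask(c,k)
  for mm,st,ce in comps(m,60):
    P=np.median(cl[mm],0)
    if P[2]>60:print(k,st,ce,rect(onz(c,np.argwhere(mm)[:,::-1],z)),P)
E
```

```text
9.3 [622.9  98.2 142.3] 0.035 58.2 [-0.2  0.6 -0.4]
red [ 259  188  120  174 6612] [306.10420448 269.97807018] [6.24781e+02 9.93230e+01 9.45920e+01 5.89660e+01 3.60000e-02] [638.00246788 112.20049505 147.0111466 ]
red [ 154  250   32   72 1722] [169.28339141 285.84320557] [6.18431e+02 1.76060e+02 3.97170e+01 1.29330e+01 3.20000e-02] [607.29803651 186.22573378 118.08059708]
red [357 261  20  25 431] [366.70301624 273.26218097] [6.29709e+02 7.49780e+01 1.31710e+01 9.70100e+00 6.40000e-02] [631.107223    75.61775634 147.11997928]Traceback (most recent call last):
  File "car.py", line 11, in <module>
    P=onz(c,px,6); ok=(np.abs(cl[m>0][:,2]-8)<14)
  File "h.py", line 15, in onz
    o,d=ray(c,px); return o+d*((z-o[2])/d[:,2])[:,None]
        ~~~^^^^^^
  File "h.py", line 11, in ray
    u=cv2.undistortPoints(np.array(px,float).reshape(-1,1,2),K(c),np.array(c["D"],float)).reshape(-1,2)
      ~~~~~~~~~~~~~~~~~~~^^^^^^^^^^^^^^^^^^^^^^^^^^^^^^^^^^^^^^^^^^^^^^^^^^^^^^^^^^^^^^^^
cv2.error: OpenCV(4.12.0) /io/opencv/modules/calib3d/src/undistort.dispatch.cpp:347: error: (-215:Assertion failed) CV_IS_MAT(_src) && CV_IS_MAT(_dst) && (_src->rows == 1 || _src->cols == 1) && (_dst->rows == 1 || _dst->cols == 1) && _src->cols + _src->rows - 1 == _dst->rows + _dst->cols - 1 && (CV_MAT_TYPE(_src->type) == CV_32FC2 || CV_MAT_TYPE(_src->type) == CV_64FC2) && (CV_MAT_TYPE(_dst->type) == CV_32FC2 || CV_MAT_TYPE(_dst->type) == CV_64FC2) in function 'cvUndistortPointsInternal'
```

View pics/f_wrist.png

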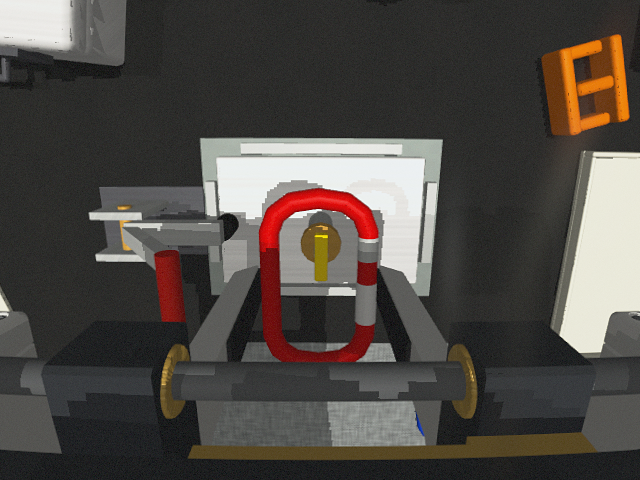

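The red ring encloses the crossbar (320,257) with margin on all sides. I'll lower it and release.

>>> move_arm(moves=[[0.001,0,0.035,0],[0.001,0,0.07,0],[0.001,0,0.1,0],[0.001,0,0.103,0],[0.001,0,0.103,0],[0.001,0,0.103,0]])

```text
clock: 9.95
eef_pos: [625.4, 98.4, 42.0]
eef_rot: [-3.141, -0.003, 0.035]
wrist_force: [0.9, 0.6, 0.0]
finger_gap: 58.4
finger_force: 30.0
```

>>> move_arm(moves=[[0,0,0,0],[0,0,0,0],[0,0,0,0],[0,0,-0.04,0],[0,0,-0.09,0],[0,0,-0.14,0],[0,0,-0.17,0],[0,0,-0.17,0]], jaw=0.074)

```text
clock: 10.75
eef_pos: [626.1, 98.5, 215.3]
eef_rot: [-3.141, -0.008, 0.035]
wrist_force: [0.2, -0.6, -0.6]
finger_gap: 73.9
finger_force: 0.0
```

>>> move_arm(moves=[[-0.035,0.023,-0.033,-0.03],[-0.07,0.046,-0.033,-0.06],[-0.105,0.069,-0.033,-0.09],[-0.14,0.092,-0.033,-0.12],[-0.175,0.115,-0.033,-0.15],[-0.189,0.1257,-0.033,-0.17],[-0.189,0.1257,-0.033,-0.17],[-0.189,0.1257,-0.033,-0.17]], jaw=0.085)

```text
clock: 11.55
eef_pos: [440.4, -33.7, 242.6]
eef_rot: [-3.142, -0.0, 0.204]
wrist_force: [-0.8, 1.4, -1.0]
finger_gap: 85.1
finger_force: 0.0
```

```bash
python3 car.py g blue green; python3 look.py g scene side
```

```text
11.55 [440.4 -33.7 242.6] 0.204 85.1 [-0.8  1.4 -1. ]
blue [ 4.41163e+02 -3.43080e+01  9.78460e+01  5.82090e+01  1.95000e-01] n 1557 cloudz 8.1 px [316. 199.] | tool shift 0.6 0.7 tz 242.6 turn 0.009
green [ 4.31339e+02 -1.37886e+02  9.88970e+01  5.87510e+01  9.80000e-02] n 1464 cloudz 8.1 px [403. 225.] | tool shift -30.0 100.2 tz 242.6 turn 0.106
11.6 [440.6 -33.5 242.5] [-3.141  0.     0.204] [-0.8  0.4 -0.1] 84.69002680118959
scene [1034.3  485.4 1131. ] [-2.548 -0.008  2.273]
side [-189.9 -995.3 1336.3] [-2.355 -0.008 -0.589]
```

>>> move_arm(moves=[[0.0006,0.0006,0.05,0],[0.0006,0.0006,0.1,0],[0.0006,0.0006,0.15,0],[0.0006,0.0006,0.2,0],[0.0006,0.0006,0.225,0],[0.0006,0.0006,0.2392,0],[0.0006,0.0006,0.2392,0],[0.0006,0.0006,0.2392,0]])

```text
clock: 12.5
eef_pos: [441.0, -33.9, 2.9]
eef_rot: [-3.141, 0.001, 0.205]
wrist_force: [-0.2, -0.0, -0.0]
finger_gap: 84.7
finger_force: 0.0
```

>>> move_arm(moves=[[0,0,0,0],[0,0,0,0],[0,0,0,0],[0,0,0,0],[0,0,0,0],[0,0,0,0]], jaw=0.04, squeeze=30)

```text
clock: 13.1
eef_pos: [441.0, -34.3, 3.7]
eef_rot: [3.141, -0.0, 0.205]
wrist_force: [0.3, 0.4, 3.8]
finger_gap: 58.6
finger_force: 30.0
```

View pics/g_scene.png

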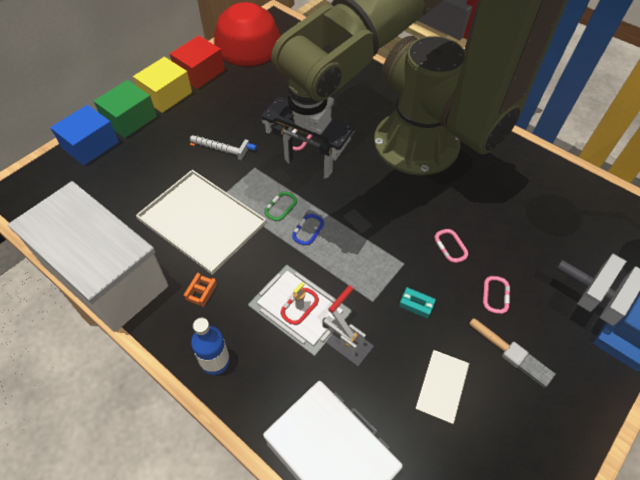

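The red carabiner sits on the post at (300,306) and the blue one is gripped. Now to the post.

>>> move_arm(moves=[[0,0,-0.04,0],[0,0,-0.09,0],[0.02,-0.009,-0.14,0.03],[0.06,-0.027,-0.14,0.06],[0.1,-0.045,-0.14,0.09],[0.14,-0.063,-0.14,0.12],[0.18,-0.08,-0.14,0.15],[0.207,-0.0923,-0.14,0.17],[0.207,-0.0923,-0.14,0.17],[0.207,-0.0923,-0.14,0.17],[0.207,-0.0923,-0.14,0.17]])

```text
clock: 14.2
eef_pos: [624.1, 97.6, 143.5]
eef_rot: [3.142, 0.001, 0.035]
wrist_force: [-0.4, -0.1, -1.3]
finger_gap: 58.3
finger_force: 30.0
```

```bash
cat > held.py <<'E'
import sys
from h import *
from cell import manip
HUE['ybar']=(28,34,140,60)
s=manip.read_state();c=cam('wrist');cl=cloud(c);p=s["eef_pos"];cv2.imwrite(f"pics/{sys.argv[1]}_wrist.png",c["frame"])
print(p.round(1),s["eef_rot"].round(3),round(s["finger_gap"],1),s["finger_force"])
for k,z in(('ybar',106),(sys.argv[2],p[2]+6)):
  m=mask(c,k)*((cl[...,2]>z-16)&(cl[...,2]<z+16)).astype(np.uint8)
  px=np.argwhere(m)[:,::-1]
  print(k,len(px), rect(onz(c,px,z)) if len(px)>9 else '')
E
python3 held.py i blue
```

```text
[624.1  97.6 143.5] [3.142e+00 1.000e-03 3.500e-02] 58.3 29.996498823165894
ybar 11 [637.554  97.98    5.989   0.     -1.535]
blue 6917 [6.27898e+02 9.87350e+01 9.13660e+01 5.70700e+01 3.10000e-02]
```

>>> move_arm(moves=[[0,0,0.035,0],[0,0,0.07,0],[0,0,0.1,0],[0,0,0.1,0],[0,0,0.1,0],[0,0,0.1,0]])

```text
clock: 14.85
eef_pos: [625.7, 98.1, 46.0]
eef_rot: [-3.141, -0.003, 0.035]
wrist_force: [0.4, 0.3, -0.1]
finger_gap: 58.5
finger_force: 30.0
```

>>> move_arm(moves=[[0,0,0,0],[0,0,0,0],[0,0,0,0],[0,0,-0.04,0],[0,0,-0.09,0],[0,0,-0.14,0],[0,0,-0.17,0],[0,0,-0.17,0]], jaw=0.074)

```text
clock: 15.65
eef_pos: [626.2, 98.4, 219.1]
eef_rot: [-3.141, -0.008, 0.035]
wrist_force: [-0.4, 0.4, 0.2]
finger_gap: 74.3
finger_force: 0.0
```

>>> move_arm(moves=[[-0.028,0.032,-0.03,-0.01],[-0.057,0.065,-0.03,-0.02],[-0.086,0.098,-0.03,-0.03],[-0.115,0.131,-0.03,-0.04],[-0.144,0.164,-0.03,-0.05],[-0.173,0.197,-0.03,-0.063],[-0.202,0.229,-0.03,-0.063],[-0.202,0.229,-0.03,-0.063],[-0.202,0.229,-0.03,-0.063],[-0.202,0.229,-0.03,-0.063]], jaw=0.085)

```text
clock: 16.65
eef_pos: [431.2, -137.1, 243.2]
eef_rot: [-3.141, 0.0, 0.098]
wrist_force: [-0.2, 0.4, -0.4]
finger_gap: 84.7
finger_force: 0.0
```

```bash
python3 car.py j green
```

```text
16.65 [ 431.2 -137.1  243.2] 0.098 84.7 [-0.2  0.4 -0.4]
green [ 4.31051e+02 -1.38443e+02  9.91200e+01  5.82650e+01  1.05000e-01] n 1538 cloudz 8.1 px [317. 199.] | tool shift -0.3 1.3 tz 243.2 turn -0.007
```

>>> move_arm(moves=[[0,0.0008,0.05,0],[0,0.0008,0.1,0],[0,0.0008,0.15,0],[0,0.0008,0.2,0],[0,0.0008,0.225,0],[0,0.0008,0.24,0],[0,0.0008,0.24,0],[0,0.0008,0.24,0]])

```text
clock: 17.5
eef_pos: [431.2, -137.7, 3.0]
eef_rot: [-3.141, 0.001, 0.099]
wrist_force: [0.9, 0.3, 0.5]
finger_gap: 85.2
finger_force: 0.0
```

>>> move_arm(moves=[[0,0,0,0],[0,0,0,0],[0,0,0,0],[0,0,0,0],[0,0,0,0],[0,0,0,0]], jaw=0.04, squeeze=30)

```text
clock: 18.1
eef_pos: [431.0, -138.6, 3.8]
eef_rot: [3.141, -0.0, 0.098]
wrist_force: [-0.6, 0.6, 4.1]
finger_gap: 58.5
finger_force: 30.0
```

>>> move_arm(moves=[[0,0,-0.045,0],[0,0,-0.09,0],[0.02,-0.02,-0.135,0],[0.05,-0.05,-0.142,0.01],[0.084,-0.084,-0.142,0.02],[0.118,-0.118,-0.142,0.03],[0.152,-0.152,-0.142,0.04],[0.186,-0.186,-0.142,0.063],[0.216,-0.2164,-0.142,0.063],[0.216,-0.2164,-0.142,0.063],[0.216,-0.2164,-0.142,0.063],[0.216,-0.2164,-0.142,0.063]])

```text
clock: 19.3
eef_pos: [624.3, 97.1, 145.4]
eef_rot: [3.141, 0.001, 0.034]
wrist_force: [-0.6, 0.4, -0.2]
finger_gap: 58.5
finger_force: 30.0
```

```bash
python3 held.py k green
```

```text
[624.3  97.1 145.4] [3.141e+00 1.000e-03 3.400e-02] 58.5 29.999524354934692
ybar 11 [637.747  98.13    6.038   0.     -1.536]
green 6999 [6.28322e+02 9.82520e+01 9.17240e+01 5.71120e+01 3.50000e-02]
```

>>> move_arm(moves=[[0,-0.0006,0.035,0],[0,-0.0006,0.07,0],[0,-0.0006,0.098,0],[0,-0.0006,0.098,0],[0,-0.0006,0.098,0],[0,-0.0006,0.098,0]])

```text
clock: 19.95
eef_pos: [625.7, 98.3, 49.8]
eef_rot: [-3.141, -0.003, 0.034]
wrist_force: [0.9, -0.1, -1.2]
finger_gap: 58.0
finger_force: 30.0
```

>>> move_arm(moves=[[0,0,0,0],[0,0,0,0],[0,0,0,0],[0,0,-0.04,0],[0,0,-0.09,0],[0,0,-0.14,0],[0,0,-0.17,0],[0,0,-0.17,0]], jaw=0.074)

```text
clock: 20.75
eef_pos: [626.1, 98.7, 223.1]
eef_rot: [-3.141, -0.008, 0.035]
wrist_force: [0.7, 0.2, 0.1]
finger_gap: 73.7
finger_force: 0.0
```

>>> move_arm(moves=[[-0.018,-0.021,0,-0.145],[-0.036,-0.042,0,-0.29],[-0.054,-0.062,0,-0.435],[-0.072,-0.083,0,-0.58],[-0.09,-0.104,0,-0.725],[-0.108,-0.125,0,-0.87],[-0.126,-0.145,0,-1.015],[-0.144,-0.166,0,-1.16],[-0.162,-0.187,0,-1.305],[-0.1806,-0.2078,0,-1.45],[-0.1806,-0.2078,0,-1.595],[-0.1806,-0.2078,0,-1.74]])

```text
clock: 21.95
eef_pos: [436.2, 300.4, 216.8]
eef_rot: [-3.141, 0.0, 1.782]
wrist_force: [0.0, -0.6, -0.7]
finger_gap: 73.9
finger_force: 0.0
```

>>> move_arm(moves=[[0,0,0,-0.051],[0,0,0,-0.051],[0,0,0,-0.051]])

```text
clock: 22.25
eef_pos: [436.8, 299.8, 217.0]
eef_rot: [-3.141, 0.0, 1.824]
wrist_force: [-0.2, 0.1, 0.6]
finger_gap: 74.0
finger_force: 0.0
```

```bash
python3 look.py l wrist scene; python3 - <<'E'
from h import *
from cell import manip
s=manip.read_state();p=s["eef_pos"];yaw=s["eef_rot"][2]
c=pickle.load(open("l_wrist.pkl","rb"));cl=cloud(c);m=mask(c,'cap');m[330:]=0
top=(m>0)&(abs(cl[...,2]-24)<3.5); px=np.argwhere(cv2.morphologyEx(top.astype(np.uint8),cv2.MORPH_OPEN,np.ones((3,3))))[:,::-1]
r=rect(onz(c,px,24));print('top',r)
h=cv2.cvtColor(c["frame"],cv2.COLOR_BGR2HSV); q=cv2.dilate(m,np.ones((25,25)))
w=((h[...,1]<60)&(h[...,2]>150)).astype(np.uint8)*q*(cl[...,2]>15)
D=[]
for mm,st,ce in comps(w.astype(np.uint8),20): D.append(onz(c,[ce],24)[0]);print(st,ce,D[-1])
def sh(t): 
    d=t[:2]-p[:2];print('shift',d@[np.cos(yaw),np.sin(yaw)],d@[np.sin(yaw),-np.cos(yaw)])
sh(r); 
if len(D)==2: sh((D[0]+D[1])/2);print(np.arctan2(*(D[0]-D[1])[1::-1]))
E
```

```text
22.25 [436.8 299.8 217. ] [-3.141  0.     1.824] [-0.2  0.1  0.6] 73.96387818922378
wrist [417.9 374.  395.2] [2.878 0.    0.254]
scene [1034.3  485.4 1131. ] [-2.548 -0.008  2.273]
top [437.418 300.872  71.249  43.24   -1.311]
[316 177   6  11  48] [318.39583333 181.9375    ] [430.39386588 326.59800182  24.        ]
[316 230   6  11  66] [318.5 235. ] [444.23630286 273.73700831  24.        ]
shift 0.890949927343497 0.7108638236749576
shift 0.23477452597380394 0.43456944668649
1.8269103739764874
```

View pics/l_wrist.png

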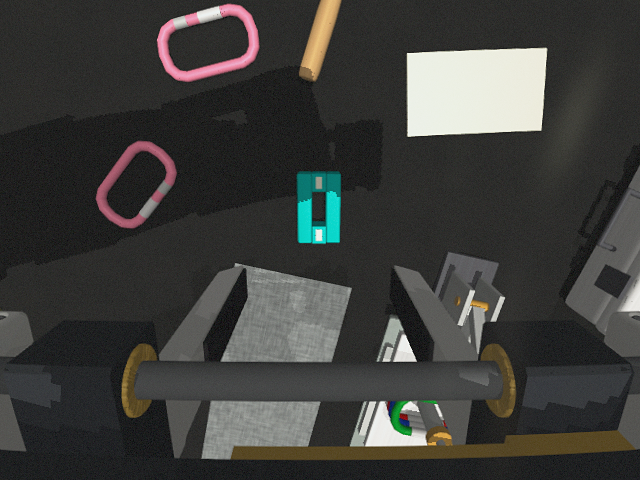

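The cap at (319,208) is aligned between the fingers, with dashes at (318,182) and (318,235). I'll descend and grip it.

>>> move_arm(moves=[[0.0004,0.0003,0.05,0],[0.0004,0.0003,0.1,0],[0.0004,0.0003,0.15,0],[0.0004,0.0003,0.19,0],[0.0004,0.0003,0.212,-0.003],[0.0004,0.0003,0.214,-0.003],[0.0004,0.0003,0.214,-0.003],[0.0004,0.0003,0.214,-0.003]])

```text
clock: 23.15
eef_pos: [437.4, 300.5, 4.1]
eef_rot: [3.141, -0.0, 1.828]
wrist_force: [-0.2, -0.0, -0.4]
finger_gap: 73.8
finger_force: 0.0
```

>>> move_arm(moves=[[0,0,0,0],[0,0,0,0],[0,0,0,0],[0,0,0,0],[0,0,0,0],[0,0,0,0],[0,0,0,0]], jaw=0.02, squeeze=40)

```text
clock: 23.85
eef_pos: [437.2, 300.4, 3.7]
eef_rot: [3.141, -0.0, 1.829]
wrist_force: [-0.5, -0.8, 3.6]
finger_gap: 43.7
finger_force: 40.0
```

>>> move_arm(moves=[[0,0,-0.04,0],[0,0,-0.085,0],[0,0,-0.13,-0.05],[-0.02,0.011,-0.165,-0.19],[-0.05,0.027,-0.165,-0.33],[-0.08,0.043,-0.165,-0.47],[-0.11,0.059,-0.165,-0.61],[-0.14,0.075,-0.165,-0.75],[-0.17,0.091,-0.165,-0.89],[-0.2,0.107,-0.165,-1.03],[-0.23,0.123,-0.165,-1.17],[-0.243,0.129,-0.165,-1.3]])

```text
clock: 25.05
eef_pos: [625.1, 96.0, 167.8]
eef_rot: [-3.141, -0.001, 3.133]
wrist_force: [-0.0, 0.5, -0.9]
finger_gap: 43.6
finger_force: 40.0
```

>>> move_arm(moves=[[0,0,0,-0.048],[0,0,0,-0.048],[0,0,0,-0.048],[0,0,0,-0.048]])

```text
clock: 25.45
eef_pos: [623.7, 98.7, 168.6]
eef_rot: [3.142, 0.0, -3.107]
wrist_force: [-0.8, 0.2, -0.8]
finger_gap: 43.5
finger_force: 40.0
```

```bash
python3 look.py m wrist side scene; python3 - <<'E'
from h import *
HUE['ybar']=(26,34,120,50)
from cell import manip
s=manip.read_state();p=s["eef_pos"]
c=pickle.load(open("m_wrist.pkl","rb"));cl=cloud(c)
m=mask(c,'cap')*(abs(cl[...,2]-p[2]-20)<12).astype(np.uint8);px=np.argwhere(m)[:,::-1]
print('cap',len(px),rect(onz(c,px,p[2]+20.3)))
for mm,st,ce in comps(mask(c,'ybar'),10): print(st,ce,rect(onz(c,np.argwhere(mm)[:,::-1],106)),np.median(cl[mm],0))
E
```

```text
25.45 [623.7  98.7 168.6] [ 3.142  0.    -3.107] [-0.8  0.2 -0.8] 43.50035358283586
wrist [548.1  97.2 346.8] [ 2.878 -0.     1.606]
side [-189.9 -995.3 1336.3] [-2.355 -0.008 -0.589]
scene [1034.3  485.4 1131. ] [-2.548 -0.008  2.273]
cap 9561 [6.21054e+02 9.97750e+01 6.93710e+01 4.28470e+01 3.40000e-02]
```

View pics/m_wrist.png

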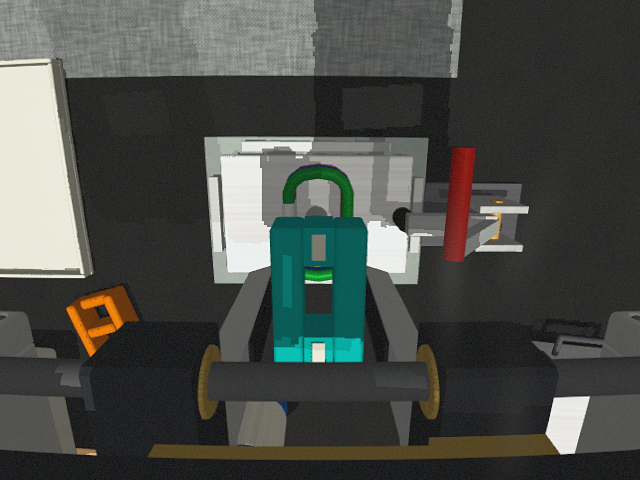

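The held cap is squarely over the post. The green ring is visible below it and the clamp is still down. I'll lower it in steps and watch the force.

>>> move_arm(moves=[[-0.0008,-0.0008,0.03,0],[-0.0008,-0.0008,0.055,0],[-0.0008,-0.0008,0.058,0],[-0.0008,-0.0008,0.061,0],[-0.0008,-0.0008,0.063,0],[-0.0008,-0.0008,0.063,0],[-0.0008,-0.0008,0.063,0]])

```text
clock: 26.3
eef_pos: [625.0, 97.6, 106.4]
eef_rot: [3.141, 0.001, -3.106]
wrist_force: [-0.4, 1.2, -0.9]
finger_gap: 43.3
finger_force: 40.0
```

>>> move_arm(moves=[[0,0,0.004,0],[0,0,0.008,0],[0,0,0.012,0],[0,0,0.016,0],[0,0,0.016,0],[0,0,0.016,0]])

```text
clock: 26.9
eef_pos: [624.8, 97.5, 89.5]
eef_rot: [-3.142, -0.0, -3.106]
wrist_force: [1.1, 0.7, -0.6]
finger_gap: 43.6
finger_force: 40.0
```

>>> move_arm(moves=[[0,0,0.004,0],[0,0,0.008,0],[0,0,0.01,0],[0,0,0.01,0],[0,0,0.01,0]])

```text
clock: 27.4
eef_pos: [624.9, 97.6, 79.8]
eef_rot: [3.142, 0.0, -3.106]
wrist_force: [-0.2, -0.7, 2.8]
finger_gap: 43.5
finger_force: 40.0
```

>>> move_arm(moves=[[0,0,0.002,0],[0,0,0.004,0],[0,0,0.004,0],[0,0,0.004,0]])

```text
clock: 27.8
eef_pos: [624.9, 97.6, 75.7]
eef_rot: [3.142, 0.0, -3.106]
wrist_force: [-0.2, -0.9, 3.8]
finger_gap: 43.7
finger_force: 40.0
```

```bash
python3 - <<'E'
from h import *
from cell import manip
F=[]
for i in range(6):
    c=cam('wrist');s=manip.read_state();F.append(np.r_[s["eef_pos"][2],s["wrist_force"]])
print(np.mean(F,0).round(2))
cl=cloud(c);p=s["eef_pos"];cv2.imwrite("pics/n.png",c["frame"][150:400,200:440])
m=mask(c,'cap');z=cl[...,2][m>0];z=z[(z>60)&(z<130)];print(np.histogram(z,bins=np.arange(60,130,2)))
HUE['ybar']=(26,34,120,50);m=mask(c,'ybar')
for mm,st,ce in comps(m,20):print(st,ce,np.median(cl[mm],0),rect(onz(c,np.argwhere(mm)[:,::-1],106)))
E
```

```text
[75.71 -0.17  0.22  4.35]
(array([   0,    0,    0,    0,    0,   21,   47,   97,  116,  117,  104,
        101,  150,  138,  153,  140, 1055, 8562,  353,    0,    0,    0,
          0,    0,    0,    0,    0,    0,    0,    0,    0,    0,    0,
          0]), array([ 60,  62,  64,  66,  68,  70,  72,  74,  76,  78,  80,  82,  84,
        86,  88,  90,  92,  94,  96,  98, 100, 102, 104, 106, 108, 110,
       112, 114, 116, 118, 120, 122, 124, 126, 128]))
[308 270  18  67 776] [316.10438144 300.5193299 ] [619.00433851  97.60303242 105.00825157] [6.2157e+02 9.7963e+01 3.1338e+01 7.5210e+00 2.8000e-02]
```

View pics/n.png

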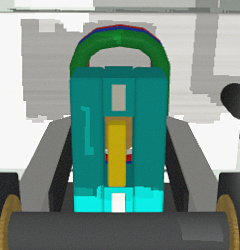

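The yellow bar stands in the slot at (316,300). The cap top is at about 95.5 against a bar underside of 99, so the collar is pressed about 5.5 mm. Now the quarter turn.

>>> move_arm(moves=[[0,0,0,0.14],[0,0,0,0.28],[0,0,0,0.42],[0,0,0,0.56],[0,0,0,0.7],[0,0,0,0.84],[0,0,0,0.98],[0,0,0,1.12],[0,0,0,1.26],[0,0,0,1.4],[0,0,0,1.54],[0,0,0,1.571]])

```text
clock: 29.3
eef_pos: [624.8, 97.5, 75.6]
eef_rot: [3.141, 0.0, 1.601]
wrist_force: [0.0, -0.4, 4.9]
finger_gap: 43.5
finger_force: 40.0
```

>>> move_arm(moves=[[0,0,0,0],[0,0,0,0],[0,0,0,0]])

```text
clock: 29.6
eef_pos: [624.8, 97.5, 75.6]
eef_rot: [3.141, 0.0, 1.607]
wrist_force: [-1.1, -0.6, 4.4]
finger_gap: 43.6
finger_force: 40.0
```

>>> move_arm(moves=[[0,0,-0.002,0],[0,0,-0.002,0],[0,0,-0.002,0],[0,0,-0.002,0],[0,0,-0.04,0],[0,0,-0.08,0],[0,0,-0.12,0],[0,0,-0.12,0]], jaw=0.07)

```text
clock: 30.4
eef_pos: [626.5, 97.8, 201.6]
eef_rot: [3.133, -0.001, 1.606]
wrist_force: [0.2, 0.7, 0.1]
finger_gap: 70.1
finger_force: 0.0
```

```bash
python3 look.py o wrist scene side; python3 - <<'E'
from h import *
HUE['ybar']=(26,34,120,50)
c=pickle.load(open("o_wrist.pkl","rb"));cl=cloud(c)
for k,z in(('cap',99),('ybar',106)):
    for mm,st,ce in comps(mask(c,k),60):print(k,st,ce.round(0),np.median(cl[mm],0).round(1),rect(onz(c,np.argwhere(mm&(cl[...,2]>z-6))[:,::-1],z)))
for n in 'scene','side': 
    c=pickle.load(open(f"o_{n}.pkl","rb"));cl=cloud(c)
    for k in 'red','blue','green':
        for mm,st,ce in comps(mask(c,k),8):
            P=np.median(cl[mm],0)
            if np.hypot(P[0]-625,P[1]-98)<150: print(n,k,st,P.round(0))
c=cv2.hconcat([cv2.resize(pickle.load(open(f"o_{n}.pkl","rb"))["frame"][y:y+120,x:x+130],(390,360),interpolation=cv2.INTER_CUBIC) for n,x,y in(('scene',240,250),('side',275,155))]);cv2.imwrite("pics/o2.png",c)
E
```

```text
30.4 [626.5  97.8 201.6] [ 3.133e+00 -1.000e-03  1.606e+00] [0.2 0.7 0.1] 70.05713434399671
wrist [622.1 174.1 379.8] [ 2.879 -0.01   0.036]
scene [1034.3  485.4 1131. ] [-2.548 -0.008  2.273]
side [-189.9 -995.3 1336.3] [-2.355 -0.008 -0.589]
cap [ 286  183   58   94 3917] [315. 229.] [624.9 103.2  97.9] [624.869  98.469  73.173  42.957  -1.537]
ybar [294 228  39  12 218] [310. 234.] [621.3  99.  104.8] [6.23486e+02 9.87160e+01 2.88100e+01 7.86500e+00 3.40000e-02]
scene red [329 286  24  26 198] [591. 188. 120.]
scene red [288 321  14   3  16] [665. 121.  26.]
scene green [281 292  37  29 166] [657. 121.  46.]
side red [298 186  21  12  96] [587. 187. 119.]
side red [320 231  13   5  16] [580.  80.  25.]
side blue [320 228  12   5  13] [583.  78.  33.]
side green [319 216  14  15  65] [585.  93.  46.]
side green [345 216   4   7  18] [661.  83.  46.]
```

View pics/o2.png

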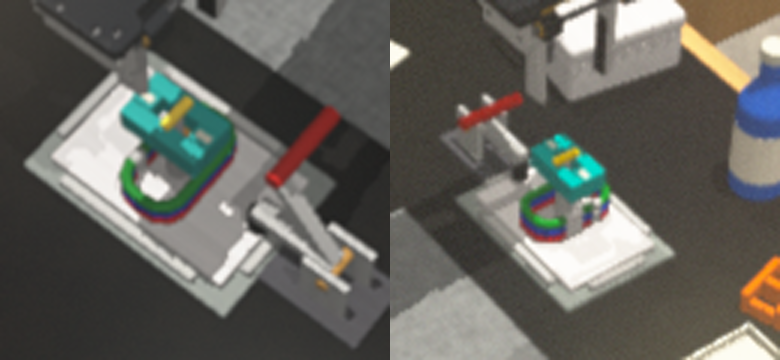

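The cap is locked crosswise (cap yaw -1.537, bar yaw 0.034). The side view shows all three carabiners on the post, in red, blue, green order. Next I go back to the clamp handle.

>>> move_arm(moves=[[0.01,-0.004,-0.01,0.14],[0.02,-0.008,-0.01,0.28],[0.03,-0.012,-0.01,0.42],[0.04,-0.016,-0.01,0.56],[0.05,-0.02,-0.01,0.7],[0.06,-0.024,-0.01,0.84],[0.07,-0.028,-0.01,0.98],[0.08,-0.032,-0.01,1.12],[0.0923,-0.0363,-0.01,1.26],[0.0923,-0.0363,-0.01,1.4],[0.0923,-0.0363,-0.01,1.54],[0.0923,-0.0363,-0.01,1.571]], jaw=0.05)

```text
clock: 31.75
eef_pos: [584.7, 188.5, 203.6]
eef_rot: [3.141, 0.003, 0.03]
wrist_force: [-0.3, -0.7, 0.2]
finger_gap: 49.8
finger_force: 0.0
```

>>> move_arm(moves=[[0,0,0,0],[0,0,0,0],[0,0,0.04,0],[0,0,0.08,0],[0,0,0.106,0],[0,0,0.106,0],[0,0,0.106,0]])

```text
clock: 32.45
eef_pos: [585.5, 188.6, 100.2]
eef_rot: [-3.142, -0.0, 0.035]
wrist_force: [0.3, -0.1, 1.1]
finger_gap: 50.2
finger_force: 0.0
```

>>> move_arm(moves=[[0,0,0,0],[0,0,0,0],[0,0,0,0],[0,0,0,0],[0,0,0,0],[0,0,0,0],[0,0,0,0]], jaw=0.004, squeeze=15)

```text
clock: 33.15
eef_pos: [585.6, 187.7, 100.2]
eef_rot: [3.14, -0.001, 0.035]
wrist_force: [0.5, -5.9, 4.2]
finger_gap: 13.4
finger_force: 15.0
```

>>> move_arm(moves=[[0,-0.0062,-0.0047,0],[0,-0.0128,-0.0089,0],[0,-0.0345,-0.0179,0],[0,-0.0578,-0.021,0],[0,-0.0811,-0.0179,0],[0,-0.1028,-0.0089,0],[0,-0.1214,0.0054,0],[0,-0.1357,0.024,0],[0,-0.142,0.037,0],[0,-0.1432,0.0407,0],[0,-0.1432,0.0407,0]])

```text
clock: 34.25
eef_pos: [580.6, 330.7, 59.3]
eef_rot: [3.14, 0.0, 0.035]
wrist_force: [-0.3, -7.4, 4.6]
finger_gap: 13.2
finger_force: 15.0
```

>>> move_arm(moves=[[0,0,0,0],[0,0,0,0],[0,0,0,0],[0,0,-0.04,0],[0,0,-0.09,0],[0,0,-0.14,0],[0,0.04,-0.17,-0.14],[0,0.08,-0.17,-0.28],[0,0.12,-0.17,-0.42],[0.01,0.15,-0.17,-0.56],[0.02,0.19,-0.17,-0.7],[0.03,0.22,-0.17,-0.84]], jaw=0.07)

```text
clock: 35.45
eef_pos: [618.1, 110.9, 229.0]
eef_rot: [3.141, -0.0, 0.88]
wrist_force: [0.2, 0.2, -0.4]
finger_gap: 69.7
finger_force: 0.0
```

```bash
python3 look.py p scene side wrist; python3 - <<'E'
from h import *
for n in 'scene','side','wrist': 
    c=pickle.load(open(f"p_{n}.pkl","rb"));cl=cloud(c)
    for k in 'red','cap':
        for mm,st,ce in comps(mask(c,k),40):
            P=np.median(cl[mm],0)
            if np.hypot(P[0]-625,P[1]-200)<250 and P[2]>50: print(n,k,st,P.round(0))
# tray floor & rim from scene: v0 + p ; outer contour at z16 (rim top)
for f,n in(("p_scene.pkl",'scene'),("p_side.pkl",'side'),("a_scene.pkl",'scene')):
    c=pickle.load(open(f,"rb"));cl=cloud(c);h=cv2.cvtColor(c["frame"],cv2.COLOR_BGR2HSV)
    m=((h[...,1]<70)&(h[...,2]>130)&(abs(cl[...,2]-8)<14)&(np.hypot(cl[...,0]-595,cl[...,1]+265)<190)).astype(np.uint8)
    g=max(comps(m,500),key=lambda t:t[1][4]);px=np.argwhere(g[0])[:,::-1]
    print(n,g[1],rect(onz(c,px,10)))
E
```

```text
35.45 [618.1 110.9 229. ] [ 3.141 -0.     0.88 ] [ 0.2  0.2 -0.4] 69.72880946724733
scene [1034.3  485.4 1131. ] [-2.548 -0.008  2.273]
side [-189.9 -995.3 1336.3] [-2.355 -0.008 -0.589]
wrist [666.8 168.7 406.9] [ 2.879e+00 -1.000e-03 -6.930e-01]
scene red [383 331  24  30 253] [583. 331.  79.]
scene cap [281 274  36  35 540] [632. 104. 100.]
side red [273 172  21  12 102] [586. 331.  79.]
side cap [322 200  25  22 272] [615.  85.  97.]
wrist red [  84    4   70   76 1647] [586. 329.  78.]
wrist cap [ 288  180   91   94 3319] [628. 102.  98.]
scene [ 136  170  139  104 7477] [ 5.52763e+02 -2.69740e+02  2.92470e+02  2.78339e+02  3.70000e-02]
side [ 332  262  127   98 7133] [ 5.50018e+02 -2.53914e+02  3.03848e+02  2.98465e+02  3.00000e-02]
scene [ 136  170  140  104 7642] [ 553.198 -251.68   314.666  288.386   -1.541]
```

The clamp is fully back (handle at z≈79, as at the start). Now over the cap.

>>> move_arm(moves=[[-0.003,0.006,0,-0.14],[-0.0058,0.0134,0,-0.28],[-0.0058,0.0134,0,-0.42],[-0.0058,0.0134,0,-0.56],[-0.0058,0.0134,0,-0.7],[-0.0058,0.0134,0,-0.726],[-0.0058,0.0134,0,-0.726],[-0.0058,0.0134,0,-0.726]])

```text
clock: 36.4
eef_pos: [624.3, 100.3, 228.8]
eef_rot: [-3.142, -0.0, 1.597]
wrist_force: [0.0, -0.2, 0.6]
finger_gap: 70.2
finger_force: 0.0
```

```bash
python3 look.py q wrist; python3 - <<'E'
from h import *
HUE['ybar']=(26,34,120,50)
c=pickle.load(open("q_wrist.pkl","rb"));cl=cloud(c)
for k,z in(('cap',99),('ybar',106)):
    for mm,st,ce in comps(mask(c,k),60):print(k,st,ce.round(0),np.median(cl[mm],0).round(1),rect(onz(c,np.argwhere(mm&(cl[...,2]>z-6))[:,::-1],z)))
E
```

```text
36.4 [624.3 100.3 228.8] [-3.142 -0.     1.597] [ 0.  -0.2  0.6] 70.15413015411829
wrist [622.2 176.8 407.1] [ 2.879e+00 -1.000e-03  2.800e-02]
cap [ 292  182   53   86 3259] [319. 224.] [624.9 102.7  97.8] [624.937  97.821  71.868  43.19   -1.543]
ybar [301 223  34  11 224] [320. 229.] [626.8  98.1 104.9] [6.23953e+02 9.88800e+01 2.74590e+01 8.57600e+00 2.70000e-02]
```

>>> move_arm(moves=[[-0.0022,0.0005,0.05,0],[-0.0022,0.0005,0.1,0],[-0.0022,0.0005,0.14,0],[-0.0022,0.0005,0.158,0],[-0.0022,0.0005,0.158,0],[-0.0022,0.0005,0.158,0]])

```text
clock: 37.05
eef_pos: [625.4, 97.7, 71.8]
eef_rot: [3.141, -0.0, 1.6]
wrist_force: [0.7, -0.1, 0.5]
finger_gap: 70.1
finger_force: 0.0
```

>>> move_arm(moves=[[0,0,0,0],[0,0,0,0],[0,0,0,0],[0,0,0,0],[0,0,0,0],[0,0,0,0],[0,0,0,0]], jaw=0.02, squeeze=60)

```text
clock: 37.75
eef_pos: [625.2, 97.6, 71.1]
eef_rot: [3.141, -0.0, 1.601]
wrist_force: [0.2, 1.8, 2.7]
finger_gap: 43.3
finger_force: 60.0
```

>>> move_arm(moves=[[0,0,-0.005,0],[0,0,-0.015,0],[0,0,-0.03,0],[0,0,-0.05,0],[0,0,-0.07,0],[0,0,-0.07,0],[0,0,-0.07,0]])

```text
clock: 38.45
eef_pos: [624.9, 97.6, 140.8]
eef_rot: [3.141, -0.0, 1.601]
wrist_force: [-0.3, -0.4, -7.8]
finger_gap: 43.3
finger_force: 60.0
```

```bash
python3 look.py r wrist scene side; python3 - <<'E'
from h import *
c=cv2.hconcat([cv2.resize(pickle.load(open(f"r_{n}.pkl","rb"))["frame"][y:y+120,x:x+130],(390,360),interpolation=cv2.INTER_CUBIC) for n,x,y in(('scene',230,230),('side',275,135))]);cv2.imwrite("pics/r2.png",c)
E
```

```text
38.45 [624.9  97.6 140.8] [ 3.141 -0.     1.601] [-0.3 -0.4 -7.8] 43.31552078376602
wrist [622.4 174.1 319.1] [ 2.879e+00 -1.000e-03  3.100e-02]
scene [1034.3  485.4 1131. ] [-2.548 -0.008  2.273]
side [-189.9 -995.3 1336.3] [-2.355 -0.008 -0.589]
```

View pics/r2.png

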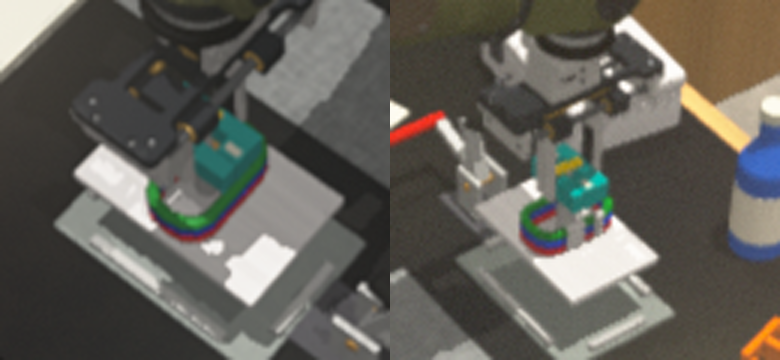

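The lift reads 7.8 N, matching the full load. The spindle hangs level from the locked cap with all three carabiners. Carrying it low to the tray.

>>> move_arm(moves=[[-0.015,-0.002,0,0],[-0.045,-0.005,0,0],[-0.08,-0.009,0,0],[-0.115,-0.012,0.01,0],[-0.15,-0.016,0.02,0],[-0.185,-0.02,0.025,0],[-0.22,-0.024,0.025,0],[-0.255,-0.028,0.025,0],[-0.29,-0.031,0.025,0],[-0.32,-0.035,0.025,0],[-0.345,-0.037,0.025,0],[-0.3606,-0.0389,0.025,0]])

```text
clock: 39.8
eef_pos: [595.9, -266.6, 115.2]
eef_rot: [-3.141, 0.0, 1.599]
wrist_force: [0.1, -0.5, -6.8]
finger_gap: 43.6
finger_force: 60.0
```

>>> move_arm(moves=[[0,0,0,0],[0,0,0,0],[0,0,0,0]])

```text
clock: 40.1
eef_pos: [597.0, -263.0, 115.7]
eef_rot: [-3.141, -0.0, 1.602]
wrist_force: [-0.4, 0.8, -6.3]
finger_gap: 43.3
finger_force: 60.0
```

```bash
python3 look.py s wrist scene side; python3 - <<'E'
from h import *
# white low (floor z~4) vs plate: report extents of tray floor from depth in each view
for n in 'wrist','scene','side':
    c=pickle.load(open(f"s_{n}.pkl","rb"));cl=cloud(c);h=cv2.cvtColor(c["frame"],cv2.COLOR_BGR2HSV)
    w=(h[...,1]<70)&(h[...,2]>110)
    for a,b,t in((-3,12,'tray'),(42,66,'plate')):
        m=w&(cl[...,2]>a)&(cl[...,2]<b)&(np.hypot(cl[...,0]-597,cl[...,1]+264)<180)
        m=cv2.morphologyEx(m.astype(np.uint8),cv2.MORPH_OPEN,np.ones((3,3)))
        if m.sum()>30: P=cl[m>0];print(n,t,m.sum(),np.percentile(P[:,:2],[.5,99.5],axis=0).round(0).tolist(),np.median(P[:,2]).round(1))
c=cv2.hconcat([cv2.resize(pickle.load(open(f"s_{n}.pkl","rb"))["frame"][y:y+150,x:x+170],(397,350),interpolation=cv2.INTER_CUBIC) for n,x,y in(('scene',120,140),('side',310,225))]);cv2.imwrite("pics/s2.png",c)
E
```

```text
40.1 [ 597.  -263.   115.7] [-3.141 -0.     1.602] [-0.4  0.8 -6.3] 43.34459332671933
wrist [ 594.6 -186.6  294. ] [ 2.879 -0.     0.032]
scene [1034.3  485.4 1131. ] [-2.548 -0.008  2.273]
side [-189.9 -995.3 1336.3] [-2.355 -0.008 -0.589]
wrist tray 36309 [[420.0, -342.0], [693.0, -131.0]] 2.8
wrist plate 17564 [[540.0, -344.0], [648.0, -178.0]] 59.2
scene tray 3658 [[422.0, -395.0], [690.0, -140.0]] 6.2
scene plate 1138 [[541.0, -347.0], [652.0, -178.0]] 62.3
side tray 3327 [[421.0, -390.0], [695.0, -129.0]] 4.4
side plate 1185 [[537.0, -349.0], [650.0, -179.0]] 60.6
```

View pics/s2.png

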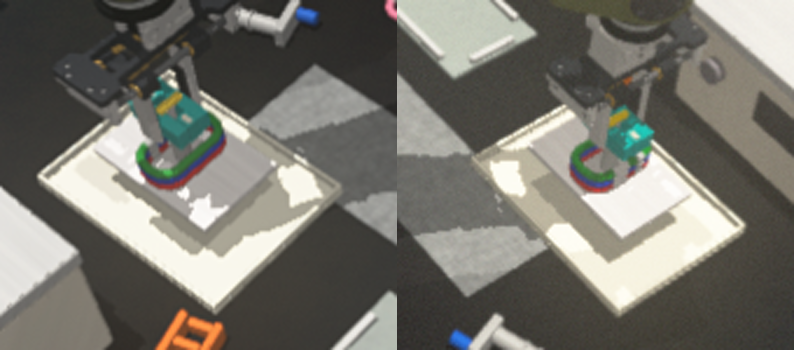

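The spindle is centred over the tray with wide margins: plate x 540-650, y -347 to -178. Lowering.

>>> move_arm(moves=[[0,0,0.012,0],[0,0,0.025,0],[0,0,0.036,0],[0,0,0.042,0],[0,0,0.0445,0],[0,0,0.0455,0],[0,0,0.0465,0],[0,0,0.047,0],[0,0,0.047,0]])

```text
clock: 41.15
eef_pos: [597.2, -264.1, 69.6]
eef_rot: [3.141, 0.0, 1.601]
wrist_force: [-1.0, 0.6, -2.8]
finger_gap: 43.8
finger_force: 60.0
```

>>> move_arm(moves=[[0,0,0.0008,0],[0,0,0.0008,0],[0,0,0.0008,0]])

```text
clock: 41.45
eef_pos: [597.4, -264.2, 68.8]
eef_rot: [3.14, 0.001, 1.601]
wrist_force: [-0.7, -0.9, 2.2]
finger_gap: 43.5
finger_force: 60.0
```

>>> move_arm(moves=[[0,0,0,0],[0,0,0,0],[0,0,0,0],[0,0,0,0],[0,0,-0.03,0],[0,0,-0.07,0],[0,0,-0.11,0],[0,0,-0.15,0],[0,0,-0.15,0]], jaw=0.07)

```text
clock: 42.35
eef_pos: [598.5, -264.7, 224.4]
eef_rot: [3.133, 0.004, 1.601]
wrist_force: [-0.1, -0.5, -0.0]
finger_gap: 69.5
finger_force: 0.0
```

```bash
python3 look.py t wrist scene side; python3 - <<'E'
from h import *
HUE['ybar']=(26,34,120,50)
c=pickle.load(open("t_wrist.pkl","rb"));cl=cloud(c)
for k,z in(('cap',97),('ybar',104)):
    for mm,st,ce in comps(mask(c,k),60):print(k,st,np.median(cl[mm],0).round(1),rect(onz(c,np.argwhere(mm&(cl[...,2]>z-6))[:,::-1],z)))
h=cv2.cvtColor(c["frame"],cv2.COLOR_BGR2HSV);m=(h[...,1]<60)&(h[...,2]>110)&(abs(cl[...,2]-13)<4)&(abs(cl[...,0]-597)<50)&(abs(cl[...,1]+264)<80)
P=cl[m];A=np.c_[P[:,:2]-[597,-264],np.ones(len(P))];print(len(P),np.linalg.lstsq(A,P[:,2],rcond=None)[0])
cv2.imwrite("pics/t3.png",pickle.load(open("t_scene.pkl","rb"))["frame"])
E
```

```text
42.35 [ 598.5 -264.7  224.4] [3.133 0.004 1.601] [-0.1 -0.5 -0. ] 69.50027520467232
wrist [ 594.6 -187.5  402.3] [ 2.874 -0.009  0.031]
scene [1034.3  485.4 1131. ] [-2.548 -0.008  2.273]
side [-189.9 -995.3 1336.3] [-2.355 -0.008 -0.589]
cap [ 289  178   54   87 3211] [ 597.5 -259.6   95.9] [ 597.478 -264.164   71.942   43.118   -1.544]
ybar [296 220  36  11 312] [ 594.9 -263.9  102.9] [ 5.95697e+02 -2.63142e+02  2.88220e+01  7.62600e+00  2.90000e-02]
7815 [ 2.57040348e-04 -3.85333387e-04  1.29752542e+01]
```

View pics/t3.png

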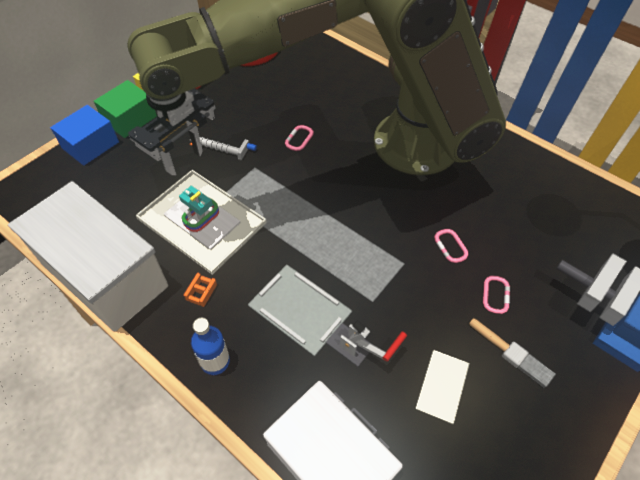

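The loaded spindle stands flat in the tray at (200,215). The clamp is back, the nest is empty, and the other gear has not moved. Handing in.

```bash
python3 -c "
from cell import manip
print(manip.sign_off())"
```

```text
the job is handed in; nothing more can be done
None
```

The job is handed in (no verdict was returned): red, blue and green carabiners are threaded, the cap is locked under the crossbar, the clamp is thrown fully back, and the loaded spindle stands flat in the rinse tray at about 42 s of the 210 s allowed.

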